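# Bring a flat battery pack out of the bench supply without dropping its load

## Robot

A 6-joint arm with a two-finger parallel gripper is mounted at the origin on a cart in front of the work surface, level with it; the furniture and walls round the work are solid. World frame = base frame: x ahead of the robot, y to its left, z up, the work surface at z = 0. Lengths are in mm, angles in rad, forces in N, time in s.
With the tool pointing down it reaches from about 350 to 875 mm from the base axis. Payload 4.2 kg.
Tool frame: the origin (TCP) lies midway between the tips of the shut fingers; the grasp point (between the pads) lies 19 mm behind it (tcp_to_grasp is the distance from the TCP to the grasp point, in mm); z points along the fingers, y is the line along which they close (so a half turn about z gives the same grasp; the last joint's range is limited). The gripper opens to 85 mm and grips with 20 to 120 N. Pads are 22 mm wide; open, the fingers measure 114 mm over their backs; the gripper's body (76 mm by 85 mm) begins 54 mm behind the grasp point. The pads swing forward as they close: fully open they stand 13 mm farther back than shut.
Start: joints at [1.492, 0.385, 0.008, 0, -1.194, -0.259], TCP at [207.1, 589.668, 191.412] pointing down, gripper open.
Joint ranges: [-3.14, 3.14], [-1.21, 2.06], [-1.07, 1.41], [-3.16, 2.05], [-2.99, -0.16], [-3.1, 3.1]. Speed limits (rad/s): [2.79, 2.79, 3.14, 3.14, 3.14, 3.14].

## Interface

Orientations are given as a unit quaternion [x, y, z, w].
In Python, from bench import read_state, get_image, job_done, tcp_to_grasp gives the robot as it stands.
- The arm moves only by the tool jog_arm, never from a script. Its argument "plan" is a list of rows, each a list of 3 entries, a list of its own where there are three numbers: the finger opening in mm, from 0 to 85.4, then the shift along the tool's x, y, z as a fraction of full scale, then the turn, a rotation vector about the tool's x, y, z as a fraction of full scale. A call has 1 to 10 rows; each row is the pose to reach, as a shift and turn from the pose commanded when the call began, along the tool's axes at that moment; what a row does not reach only later rows make up. Full scale, the value 1, is 0.1 m for a shift and 60 degrees for a turn. A row lasts 1/8 s, in which the tool goes at most 62.5 mm and 10.7 degrees, less where a joint would pass 70% of its speed; a pose out of reach is approached as far as the arm can. A call with a number of a shift or a turn outside -1 to 1 is refused whole. A call with a gripper value outside its range is refused whole. The fingers move at their own pace and stop on an object; the grip force is fixed at half the most. Time passes only in rows, so rows that repeat a pose let the fingers close. It gives the time, the measured TCP pose, the force, the opening and the grip force at its end, in the units of the state.
- read_state(): the state, without advancing time (a new reading comes with each control period).
- get_image(name): name is "scene" or "top"; returns a dict with "img" (480x640x3 uint8, red, green, blue), "range_z" (480x640 float32, mm along the optical axis (not along the pixel's ray), 0 where there is no reading), "intrinsics" (3x3 intrinsics, pixels), "extrinsics" (4x4, takes a point from camera to world coordinates). Camera axes: x right, y down, z forward; pixel columns grow to the right and rows downward; lengths in mm; the calibration is good to about 2 mm. A picture is of the moment at which its call begins.
- job_done(): hands the job in; it is judged then, once.
The state is a dict: "clock": time; "joints": joint angles; "joint_vel": joint speeds; "joint_efforts": joint torques, N m; "position": TCP position; "ee_rot": TCP orientation; "contact_force": force on the tool from outside, world axes, zero at the start; "wrist_torque": the same for the moment, N m; "gripper_width": finger opening in mm; "grasp_force": force on a finger pad.
Only numpy, scipy, OpenCV 4.12 (cv2) and the standard library are available. Lean on these libraries where they do the work, as an engineer would, in place of code of your own. Each camera call takes 0.05 s, during which the arm holds its last target. There are 200 camera calls.

## Task

The pack with the red cap in the bench supply unit is flat and has to go into the blue return tray. The unit's lamps are dead, so first feel behind the unit for its bypass toggle and flip it to the green-dot side (on) only if it is off; never force it and never switch it off. Then push the red pack down until its latch lets go and it springs up, pull it out and stand it upright in the tray, leaving the green pack latched in the unit and the things round about where they are.

Things in the scene. Friction and masses are not known exactly. Their poses are not given: they have to be found in the camera images.
- unit: Bench supply unit, fixed: grey box 110 mm deep (x) by 170 wide (y), black top bezel 120 by 178 mm, top face at z = 120 mm. Origin at the centre of its underside; its front with the dead lamps looks to its own -x, its back to +x, its left is +y. Two bays open upward, centred at x = -10, y = +36 and -36 mm, hold one battery pack each. The bypass toggle sticks out of its back face (x = +55).
- bypass_hinge (a point): Hinge (vertical axis) of the bypass toggle, at x = 58.5, y = 0, z = 82 mm in the unit's frame, 3.5 mm outside the back face; its axes are the unit's. The lever (bypass_lever) is a black bat 36 mm long from here and 10 mm thick. It rests only at 24 degrees to the unit's left (+y, green dot: on) or 24 degrees to its right (-y, white dot: off) and starts at either; the state does not tell which.
- bypass_free (a point): Point in the free space to the right of the toggle, at x = 84, y = -45, z = 82 mm in the unit's frame. From here a fingertip moving along the unit's +y meets the lever on its off side (axis 10 mm right of the middle plane, 26 mm from the hinge) or on its on side (10 mm left). It takes about 5 N to start the lever moving from its stop, less towards the middle; past the middle it snaps over by itself.
- unit_shelf (a point): Middle of the top of the black shelf, 50 mm deep and 130 mm wide, that sticks out behind the unit under the toggle; at x = 79, y = 0, z = 56 mm in the unit's frame. Keep the fingertips above it.
- pack_red: Flat battery pack with a red cap, loose, in one of the two bays: grey block 44 mm (x) by 34 (y) by 116 high, about 0.2 kg, axes parallel to the unit's, 1.5 mm of play all round. Origin at the centre of its underside, at z = 16 mm when latched. Its lowest 50 mm are cut away on the +x side (foot from x = -22 to +11), yet it stands upright by itself.
- pack_red_top (a point): Centre of the top of the red cap, 116 mm above the pack's underside; 12 mm above the unit's top when latched (it cannot be pulled out then). Pushed down 5 mm to its stop (about 6 N; press up to 15 N at the stop) it trips its latch; when let go it is lifted to 36 mm above the unit's top and stays there, free to be gripped by its 44 mm width and pulled straight up, clear of the unit after 104 mm from latched.
- pack_green: Good battery pack with a green cap, the same in size and latch, in the other bay. Origin at the centre of its underside. To be left latched.
- tray: Blue return tray, fixed, open-topped: 138 mm (x) by 168 mm (y) over its rim, 37 mm high, walls 4 mm thick; inside 122 by 152 mm, with a black rubber mat on its floor. Origin at the centre of its underside.
- tray_floor (a point): Centre of the top of the tray's mat, 6.2 mm above the bench: the red pack's underside ends up at this height.
- spray_can: Bystander: spray can standing behind the unit, 67 mm in diameter, 205 mm high; origin at the centre of its underside.
- ink_bottle: Bystander: white and blue ink bottle standing behind the tray, 39 mm in diameter, 82 mm high; origin at the centre of its underside.
- tape_measure: Bystander: yellow tape measure on the clipboard to the left, 35 x 85 x 64 mm; origin at the centre of its underside.
- torch: Bystander: black torch lying to the left near the mug, 118 mm long, 32 mm in diameter; origin at the centre of its underside.

How it is judged (in metres and radians):
On the way, in this order (a step that is already met when the one before it is completed fails the run):
1. the bypass toggle has been felt behind the unit with the fingers (contact force between the fingers and bypass_lever_c0 above 1 N), for 0.02 s.
2. with the bypass on, the red pack has sprung up out of its latch (y of bypass_lever_c0 in the frame of unit above 0.0055 m and z of pack_red in the frame of unit above 0.034 m), for 0.1 s.
3. the red pack has been pulled clear of the unit (z of pack_red in the frame of unit above 0.12 m), for 0.05 s.
At the end, for the whole second after the job is handed in: The toggle is on (its lever's middle at least 5.5 mm to the unit's left); the red pack stands upright (within 0.12 rad) and at rest inside the tray with its underside on the mat (within 6 mm); the green pack is still latched in its bay (y of bypass_lever_c0 in the frame of unit above 0.0055 m and x of pack_red in the frame of tray between -0.061 and 0.061 m and y of pack_red in the frame of tray between -0.076 and 0.076 m and z of pack_red in the frame of tray_floor below 0.006 m and angle between pack_red's own z axis and vertical below 0.12 rad and linear speed of pack_red below 0.03 m/s and z of pack_green in the frame of unit below 0.022 m and horizontal distance between pack_green and unit below 0.05 m); the robot touches nothing.
It fails at once if a pack is let out of its latch while the bypass is off (y of bypass_lever_c0 in the frame of unit below 0.003 m and z of any of pack_red, pack_green in the frame of unit above 0.026 m).
It fails at once if the green pack is released (z of pack_green in the frame of unit above 0.026 m).
It fails at once if the bypass is switched off although it was on (y of bypass_lever_c0 in the frame of unit below -0.002 m and distance of bypass_lever_c0 from where it was at the start of the episode above 0.01 m).
It fails at once if the toggle is forced (more than 35 N) (contact force between the arm and bypass_lever_c0 above 35 N).
It fails at once if a bystander is moved by more than 25 mm or tipped over (distance of any of spray_can, ink_bottle, tape_measure, torch from where it was at the start of the episode above 0.025 m or angle between any of spray_can, ink_bottle's own z axis and vertical above 0.3 rad).
It also fails if it takes over 64 s, if anything falls off the work surface, if the arm or the gripper's body presses on something with over 40 N, if the wrist force passes 120 N, or if a joint passes its speed limit or range.

## Working session

There is one attempt and no reset: what is moved stays moved. The work goes in short steps, Python scripts to look and compute and a tool call to move; the robot and the scene stay as the last step left them, time stands still between calls to the robot, and variables do not carry over. Pictures are saved under pics/ and viewed, at most 10 in all, crops included, and the job is handed in when it is done.

Besides the shell and the picture viewer there is one more tool, called as a command line: name --argument value ..., lists and objects as JSON in quotes. jog_arm: Moves the arm, as the interface text tells. Its arguments: {"type":"object","properties":{"plan":{"type":"array"}},"required":["plan"]}

```bash
ls; mkdir -p pics
python3 - <<'E'
from bench import *
import cv2, numpy as np
print(read_state(), tcp_to_grasp)
for n in("scene","top"):
    d=get_image(n); cv2.imwrite(f"pics/{n}0.png",d["img"][:,:,::-1]); np.savez(f"pics/{n}0.npz",**d)
    print(n,d["intrinsics"].round(1).tolist(),d["extrinsics"].round(3).tolist())
E
```

```text
pics
{'clock': 0.0, 'joints': array([ 1.49158987e+00,  3.85568561e-01,  6.61275196e-03, -4.91785474e-04,
       -1.19404246e+00, -2.58617693e-01]), 'joint_vel': array([ 0.00053424, -0.00080829,  0.00076207,  0.00041479, -0.00049502,
        0.00111764]), 'joint_efforts': array([-8.55871222e-04, -3.92293167e+01,  1.88402599e+01,  4.18611914e+00,
       -4.65885911e-03,  1.26845510e-06]), 'position': array([206.90035745, 589.02845954, 190.31042193]), 'ee_rot': array([ 9.85752364e-01, -1.68199323e-01, -1.28997356e-04,  1.11701667e-03]), 'contact_force': array([-0.13330442, -0.19689375, -0.54756543]), 'wrist_torque': array([ 0.0317878 , -0.03729443,  0.02285847]), 'grasp_force': 0.0, 'gripper_width': 85.35154140327012} 18.700000000000003
scene [[458.3, 0.0, 320.6], [0.0, 458.3, 237.4], [0.0, 0.0, 1.0]] [[0.62, -0.442, 0.648, -132.611], [-0.784, -0.332, 0.524, -230.902], [-0.017, -0.833, -0.553, 670.698], [0.0, 0.0, 0.0, 1.0]]
top [[498.7, 0.0, 321.7], [0.0, 498.7, 246.8], [0.0, 0.0, 1.0]] [[-0.023, -0.998, 0.065, 480.055], [-1.0, 0.022, -0.016, 290.562], [0.015, -0.065, -0.998, 1047.376], [0.0, 0.0, 0.0, 1.0]]
```

View pics/scene0.png

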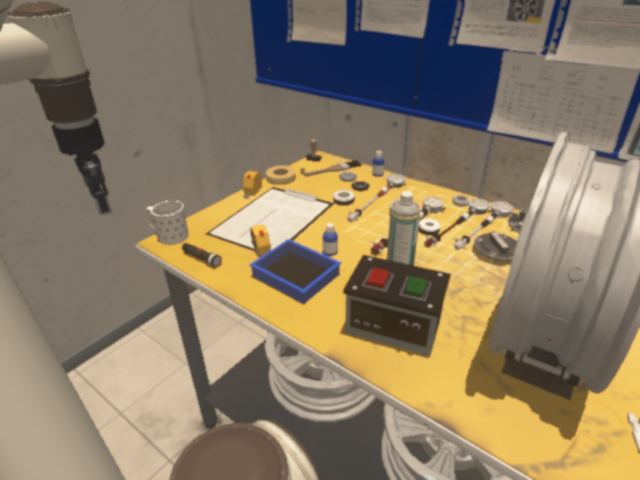

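View pics/top0.png

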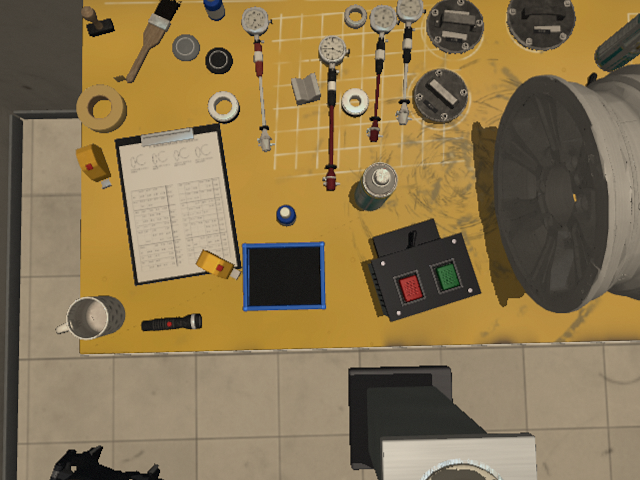

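The scene picture shows the unit with the red cap (378,277) on the left and the green cap (415,286) on the right. The tray is at (295,270), with the can behind the unit. In the top picture the caps are at (410,288) and (446,276), the tray at (284,276), the dark lever near (411,238), the can at (378,185) and the bottle at (286,215).

```bash
cat > h.py <<'E'
import numpy as np, cv2
from bench import *
from scipy.spatial.transform import Rotation as R
def load(n): return dict(np.load(f"pics/{n}.npz"))
def cast(d,uv,z):
    uv=np.atleast_2d(np.asarray(uv,float)); E=d["extrinsics"]
    r=np.c_[uv,np.ones(len(uv))]@np.linalg.inv(d["intrinsics"]).T@E[:3,:3].T
    return E[:3,3]+r*((z-E[2,3])/r[:,2])[:,None]
def cloud(d):
    v,u=np.mgrid[:480,:640]; k=np.stack([u,v,np.ones_like(u)],-1)@np.linalg.inv(d["intrinsics"]).T*d["range_z"][...,None]
    return k@d["extrinsics"][:3,:3].T+d["extrinsics"][:3,3]
def blob(m):
    n,l,s,c=cv2.connectedComponentsWithStats(m.astype(np.uint8)); i=1+s[1:,4].argmax(); return l==i,c[i]
E
python3 - <<'E'
from h import *
d=load("top0"); P=cloud(d); hsv=cv2.cvtColor(d["img"],cv2.COLOR_RGB2HSV).astype(int)
H,S,V=hsv[...,0],hsv[...,1],hsv[...,2]; v,u=np.mgrid[:480,:640]
box=(u>360)&(u<490)&(v>210)&(v<330)
mr,cr=blob(box&((H<8)|(H>172))&(S>150)&(V>60)); mg,cg=blob(box&(H>45)&(H<85)&(S>120))
r,g=cast(d,cr,132)[0],cast(d,cg,132)[0]
print("red",cr,r,P[mr].mean(0),mr.sum(),"green",cg,g,P[mg].mean(0)); w=r-g; print("yaw caps",np.degrees(np.arctan2(-w[0],w[1])),np.linalg.norm(w))
m=box&(P[...,2]>110)&(P[...,2]<140); m,_=blob(m)
rc=cv2.minAreaRect(P[m][:,:2].astype(np.float32)); print("bezel",rc)
# tray rim
mb=(u>220)&(u<345)&(v>225)&(v<325)&(H>100)&(H<125)&(S>120); mb,_=blob(mb)
pts=np.argwhere(mb)[:,::-1]; print("tray",cv2.minAreaRect(cast(d,pts,37)[:,:2].astype(np.float32)))
# lever area
yaw=np.arctan2(-w[0],w[1]); Rz=R.from_euler('z',yaw).as_matrix()
U=(r+g)/2-Rz@[-10,0,132]; print("unit",U)
q=(P-U)@Rz
b=(q[...,0]>62)&(q[...,0]<110)&(abs(q[...,1])<60)&(q[...,2]>65)&(q[...,2]<110)
print("lever pts",b.sum(),q[b].mean(0) if b.any() else 0, q[b].min(0),q[b].max(0))
for nm,c in(("can",(378,180)),("bottle",(286,214))):
    print(nm,P[c[1],c[0]], (P[c[1],c[0]]-U)@Rz)
i=d["img"][205:325,350:500,::-1]; cv2.imwrite("pics/crop.png",cv2.resize(i,None,fx=4,fy=4,interpolation=cv2.INTER_CUBIC))
s=load("scene0");Q=cloud(s);hs=cv2.cvtColor(s["img"],cv2.COLOR_RGB2HSV).astype(int)
vv,uu=v,u;bx=(u>340)&(u<450)&(v>255)&(v<310)
for n,mk in(("r",((hs[...,0]<8)|(hs[...,0]>172))&(hs[...,1]>150)),("g",(hs[...,0]>45)&(hs[...,0]<85)&(hs[...,1]>100))):
    m,c=blob(bx&mk); print(n,cast(s,c,130)[0],np.median(Q[m],0))
E
```

```text
red [410.39259259 287.94320988] [460.19364934 114.86244506 132.        ] [460.19404565 115.18380178 133.82436702] 405 green [448.95719844 276.95719844] [478.68348068  43.06627837 132.        ] [478.68269543  42.66349094 130.51126025]
yaw caps 14.441700238110982 74.13881179349242
bezel ((481.122802734375, 82.87921905517578), (120.40094757080078, 179.104248046875), 16.077041625976562)
tray ((488.49896240234375, 352.8782043457031), (133.58277893066406, 164.95840454101562), 0.0684470683336258)
unit [479.12258408  81.45830934   0.        ]
lever pts 71 [78.01481698 -3.86207571 84.6099629 ] [ 62.65231289 -12.84993787  80.57446463] [93.72072277  8.7288165  89.44637426]
can [647.86687763 177.5202349  200.70556383] [187.36963668  50.94260887 200.70556383]
bottle [608.18697959 343.07843381  81.23239361] [190.23289543 221.16544308  81.23239361]
r [461.07281334 112.17084482 130.        ] [459.08703039 111.27322327 131.40783944]
g [481.97228543  44.26461946 130.        ] [479.68810258  43.10335702 131.62372046]
```

View pics/crop.png

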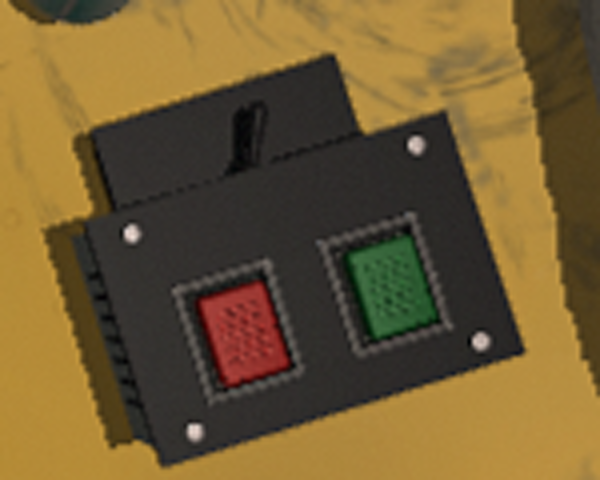

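The crop shows the lever leaning to the unit's right: it points straight up in the image, while the unit is turned about 16° counter-clockwise. So it looks off. I'll feel it by moving along the unit's +y, starting with a raise and turning the tool to the unit's axes.

jog_arm --plan '[[0,[0,0,-0.4],[0,0,-0.15]],[0,[0,0,-0.8],[0,0,-0.3]],[0,[0,0,-0.8],[0,0,-0.45]],[0,[0,0,-0.8],[0,0,-0.59]],[0,[0,0,-0.8],[0,0,-0.59]]]'

```text
clock: 0.72
position: [207.0, 589.4, 270.9]
ee_rot: [0.99, 0.139, -0.0, 0.0]
contact_force: [-0.1, -0.7, 1.0]
gripper_width: 0.2
grasp_force: 0.0
```

```bash
cat >> h.py <<'E'
U=np.array([480.8,82.3,0]); YAW=16.0
def rel(target_unit=None):
    s=read_state(); Rz=R.from_euler('z',YAW,degrees=True).as_matrix()
    T=R.from_quat(s["ee_rot"]); p=(s["position"]-U)@Rz
    print("clk",round(s["clock"],2),"unitpos",p.round(1),"tool x yaw",np.degrees(np.arctan2(*T.as_matrix()[[1,0],0])).round(1),"tilt z",T.as_matrix()[:,2].round(3),"F",s["contact_force"].round(1),"w",round(s["gripper_width"],1))
    if target_unit is not None: print("shift/100",(T.inv().apply(Rz@(np.array(target_unit)-p))/100).round(3))
E
python3 - <<'E'
from h import *
P=cloud(load("top0")).reshape(-1,3)
for lo,hi in((50,150),(150,300),(300,500),(500,800)):
    m=(P[:,0]>350)&(P[:,0]<900)&(P[:,1]<20)&(P[:,2]>lo)&(P[:,2]<hi)
    q=P[m]; print(lo,hi,m.sum(), q[q[:,1].argsort()[-5:]].round() if m.any() else 0)
rel([84,-45,250])
E
```

```text
50 150 6713 [[461.  20. 120.]
 [549.  20. 119.]
 [450.  20. 119.]
 [465.  20. 121.]
 [469.  20. 122.]]
150 300 11562 [[801. -73. 256.]
 [788. -73. 262.]
 [803. -72. 250.]
 [791. -72. 259.]
 [789. -72. 263.]]
300 500 11628 [[784. -75. 301.]
 [785. -75. 301.]
 [782. -75. 304.]
 [779. -75. 308.]
 [778. -75. 308.]]
500 800 0 0
clk 0.72 unitpos [-123.4  562.9  270.9] tool x yaw 15.9 tilt z [-0.    -0.001 -1.   ] F [-0.1 -0.7  1. ] w 0.2
shift/100 [2.08  6.077 0.213]
```

jog_arm --plan '[[0,[0.17,0.5,0],[0,0,0]],[0,[0.34,1,0],[0,0,0]]]'

```text
clock: 0.98
position: [267.7, 502.0, 270.6]
ee_rot: [0.99, 0.139, -0.0, 0.001]
contact_force: [1.3, 0.5, -0.2]
gripper_width: -0.1
grasp_force: 0.0
```

jog_arm --plan '[[0,[0.17,0.5,0],[0,0,0]],[0,[0.34,1,0],[0,0,0]]]'

```text
clock: 1.23
position: [328.4, 414.6, 271.2]
ee_rot: [0.99, 0.138, -0.0, 0.0]
contact_force: [0.7, -0.0, 0.7]
gripper_width: 0.1
grasp_force: 0.0
```

jog_arm --plan '[[0,[0.17,0.5,0],[0,0,0]],[0,[0.34,1,0],[0,0,0]]]'

```text
clock: 1.48
position: [388.7, 327.9, 271.3]
ee_rot: [0.99, 0.138, -0.0, 0.0]
contact_force: [1.1, 0.3, 0.4]
gripper_width: 0.2
grasp_force: 0.0
```

jog_arm --plan '[[0,[0.17,0.5,0],[0,0,0]],[0,[0.34,1,0],[0,0,0]]]'

```text
clock: 1.72
position: [449.0, 241.3, 271.3]
ee_rot: [0.99, 0.138, -0.0, 0.0]
contact_force: [0.6, 0.7, -0.1]
gripper_width: 0.1
grasp_force: 0.0
```

jog_arm --plan '[[0,[0.17,0.5,0],[0,0,0]],[0,[0.34,1,0],[0,0,0]]]'

```text
clock: 1.98
position: [509.3, 154.6, 271.3]
ee_rot: [0.99, 0.138, -0.0, 0.0]
contact_force: [1.3, -0.1, -1.1]
gripper_width: -0.0
grasp_force: 0.0
```

jog_arm --plan '[[0,[0.17,0.5,0],[0,0,0]],[0,[0.34,1,0],[0,0,0]],[0,[0.34,1,0],[0,0,0]],[0,[0.34,1,0],[0,0,0]]]'

```text
clock: 2.48
position: [568.7, 69.3, 270.9]
ee_rot: [0.99, 0.139, -0.001, 0.0]
contact_force: [-0.2, -0.3, -1.1]
gripper_width: 0.0
grasp_force: 0.0
```

Run:
```python
from h import *
rel([85,-45,74])
d=get_image("top"); cv2.imwrite("pics/t1.png",d["img"][150:350,300:550,::-1].repeat(2,0).repeat(2,1))
```

```text
clk 2.48 unitpos [ 81.  -36.8 270.9] tool x yaw 15.9 tilt z [-0.001 -0.    -1.   ] F [-0.2 -0.3 -1.1] w 0.0
shift/100 [0.043 0.083 1.969]
```

jog_arm --plan '[[0,[0.05,0.1,0.3],[0,0,0]],[0,[0.05,0.1,0.6],[0,0,0]],[0,[0.05,0.1,0.97],[0,0,0]],[0,[0.05,0.1,0.97],[0,0,0]]]'

```text
clock: 3.02
position: [574.1, 61.8, 171.9]
ee_rot: [0.99, 0.14, -0.003, 0.0]
contact_force: [0.2, -0.2, 1.3]
gripper_width: 0.1
grasp_force: 0.0
```

jog_arm --plan '[[0,[0,0,0.2],[0,0,0]],[0,[0,0,0.4],[0,0,0]],[0,[0,0,0.55],[0,0,0]],[0,[0,0,0.65],[0,0,0]],[0,[0,0,0.65],[0,0,0]]]'

```text
clock: 3.65
position: [576.5, 61.3, 109.3]
ee_rot: [0.99, 0.14, -0.0, 0.0]
contact_force: [-0.2, 0.7, -0.0]
gripper_width: 0.1
grasp_force: 0.0
```

Run:
```python
from h import *
rel([85,-45,74])
d=get_image("top"); a=d["img"][170:330,330:510,::-1]
d2=get_image("scene"); b=d2["img"][170:370,320:500,::-1]
cv2.imwrite("pics/t1.png",np.hstack([cv2.resize(a,(400,356)),cv2.resize(b,(400,356))]))
```

```text
clk 3.65 unitpos [ 86.2 -46.6 109.3] tool x yaw 16.1 tilt z [-0. -0. -1.] F [-0.2  0.7 -0. ] w 0.1
shift/100 [-0.012 -0.016  0.353]
```

View pics/t1.png

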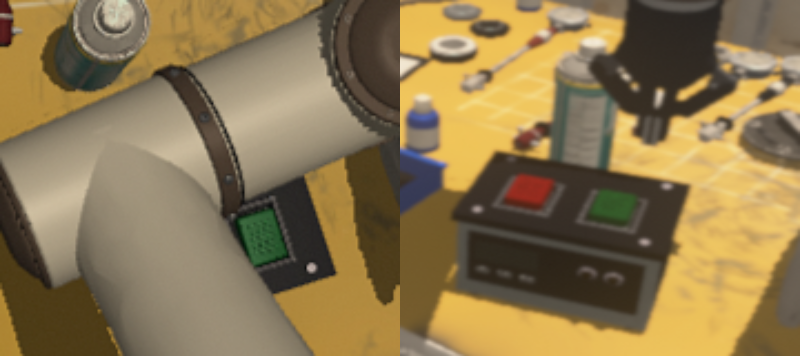

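The fingers are behind the unit, to the right of the toggle and above the shelf, with the can clear to the left. I'll go down to lever height, then feel along +y.

jog_arm --plan '[[0,[0,0,0.12],[0,0,0]],[0,[0,0,0.24],[0,0,0]],[0,[0,0,0.35],[0,0,0]],[0,[0,0,0.35],[0,0,0]],[0,[0,-0.04,0.35],[0,0,0]],[0,[0,-0.08,0.35],[0,0,0]],[0,[0,-0.11,0.35],[0,0,0]],[0,[0,-0.13,0.35],[0,0,0]],[0,[0,-0.15,0.35],[0,0,0]]]'

```text
clock: 4.88
position: [572.4, 75.8, 74.5]
ee_rot: [0.99, 0.14, 0.0, -0.0]
contact_force: [-0.5, 0.3, 0.8]
gripper_width: -0.1
grasp_force: 0.0
```

```bash
python3 -c "
from h import *
rel()"
```

```text
clk 4.88 unitpos [ 86.3 -31.5  74.5] tool x yaw 16.1 tilt z [ 0.  0. -1.] F [-0.5  0.3  0.8] w -0.1
```

jog_arm --plan '[[0,[0,-0.015,0],[0,0,0]],[0,[0,-0.03,0],[0,0,0]],[0,[0,-0.045,0],[0,0,0]]]'

```text
clock: 5.25
position: [571.2, 80.0, 74.4]
ee_rot: [0.99, 0.14, -0.0, 0.0]
contact_force: [-0.2, -0.2, -0.3]
gripper_width: -0.2
grasp_force: 0.0
```

jog_arm --plan '[[0,[0,-0.015,0],[0,0,0]],[0,[0,-0.03,0],[0,0,0]]]'

```text
clock: 5.5
position: [570.3, 82.9, 74.4]
ee_rot: [0.99, 0.14, -0.0, -0.0]
contact_force: [-0.3, 0.6, -0.7]
gripper_width: -0.4
grasp_force: 0.0
```

jog_arm --plan '[[0,[0,-0.015,0],[0,0,0]],[0,[0,-0.03,0],[0,0,0]]]'

```text
clock: 5.75
position: [569.5, 85.8, 74.4]
ee_rot: [0.99, 0.14, 0.0, 0.0]
contact_force: [-0.4, 0.1, 0.6]
gripper_width: -0.1
grasp_force: 0.0
```

jog_arm --plan '[[0,[0,-0.01,0],[0,0,0]],[0,[0,-0.02,0],[0,0,0]]]'

```text
clock: 6.0
position: [569.0, 87.7, 74.4]
ee_rot: [0.99, 0.14, -0.0, 0.0]
contact_force: [0.0, 0.1, -0.0]
gripper_width: 0.0
grasp_force: 0.0
```

jog_arm --plan '[[0,[0,-0.01,0],[0,0,0]],[0,[0,-0.02,0],[0,0,0]]]'

```text
clock: 6.25
position: [568.4, 89.6, 74.4]
ee_rot: [0.99, 0.14, -0.0, 0.0]
contact_force: [0.5, 0.6, -0.2]
gripper_width: 0.4
grasp_force: 0.0
```

```bash
python3 -c "
from h import *
rel()"
```

```text
clk 6.25 unitpos [ 86.2 -17.1  74.4] tool x yaw 16.0 tilt z [-0. -0. -1.] F [ 0.5  0.6 -0.2] w 0.4
```

Run:
```python
from h import *
d=load("top0"); Rz=R.from_euler('z',YAW,degrees=True).as_matrix()
for p in((255,105),(240,110),(268,110),(240,168),(265,165),(97,130),(335,57),(358,132),(447,112),(523,352),(163,466),(87,225)):
    uv=(350+(p[0]-1.5)/4,205+(p[1]-1.5)/4); z=87 if 235<p[0]<270 else 56 if p in((97,130),(335,57),(358,132)) else 120
    print(p,z,((cast(d,uv,z)[0]-U)@Rz).round(1))
q=(cloud(d)-U)@Rz
b=(q[...,0]>62)&(q[...,0]<110)&(abs(q[...,1])<60)&(q[...,2]>65)&(q[...,2]<110)
for x in range(62,98,5):
    t=q[b&(q[...,0]>=x)&(q[...,0]<x+5)]
    if len(t): print(x,len(t),t.min(0).round(1),t.max(0).round(1))
```

```text
(255, 105) 87 [ 89.1 -10.6  87. ]
(240, 110) 87 [88.9 -2.9 87. ]
(268, 110) 87 [ 84.9 -15.9  87. ]
(240, 168) 87 [62.1  5.8 87. ]
(265, 165) 87 [59.9 -6.3 87. ]
(97, 130) 56 [101.6  62.   56. ]
(335, 57) 56 [101.2 -63.3  56. ]
(358, 132) 56 [ 61.9 -62.6  56. ]
(447, 112) 120 [ 58.1 -88.6 120. ]
(523, 352) 120 [-58.9 -87.2 120. ]
(163, 466) 120 [-58.9  89.2 120. ]
(87, 225) 120 [ 57.8  88.9 120. ]
62 12 [62.5 -5.1 80.6] [66.9  4.  86.5]
67 10 [67.5 -6.8 81.4] [71.9  0.1 87.5]
72 10 [ 72.4 -11.2  81.4] [76.9 -2.2 88.8]
77 10 [ 77.4 -11.5  82.7] [81.8 -5.  87.8]
82 13 [ 82.4 -14.8  81.2] [86.7 -6.6 88.7]
87 11 [ 87.3 -15.6  81.1] [91.7 -8.4 86.1]
```

jog_arm --plan '[[0,[0,-0.01,0],[0,0,0]],[0,[0,-0.02,0],[0,0,0]]]'

```text
clock: 6.5
position: [567.8, 91.6, 74.4]
ee_rot: [0.99, 0.14, 0.0, -0.0]
contact_force: [0.5, 0.5, -0.5]
gripper_width: 0.1
grasp_force: 0.0
```

jog_arm --plan '[[0,[0,-0.01,0],[0,0,0]],[0,[0,-0.02,0],[0,0,0]]]'

```text
clock: 6.75
position: [567.3, 93.5, 74.4]
ee_rot: [0.99, 0.14, -0.0, -0.0]
contact_force: [0.3, 0.3, 0.1]
gripper_width: 0.1
grasp_force: 0.0
```

jog_arm --plan '[[0,[0,-0.01,0],[0,0,0]],[0,[0,-0.02,0],[0,0,0]]]'

```text
clock: 7.0
position: [566.7, 95.4, 74.4]
ee_rot: [0.99, 0.14, 0.0, 0.0]
contact_force: [0.2, 0.1, -0.1]
gripper_width: -0.0
grasp_force: 0.0
```

jog_arm --plan '[[0,[0,-0.01,0],[0,0,0]],[0,[0,-0.02,0],[0,0,0]]]'

```text
clock: 7.25
position: [566.2, 97.3, 74.4]
ee_rot: [0.99, 0.14, 0.0, -0.0]
contact_force: [0.0, -0.3, 1.0]
gripper_width: 0.2
grasp_force: 0.0
```

jog_arm --plan '[[0,[0,-0.01,0],[0,0,0]],[0,[0,-0.02,0],[0,0,0]]]'

```text
clock: 7.5
position: [565.6, 99.2, 74.4]
ee_rot: [0.99, 0.14, -0.0, -0.0]
contact_force: [-0.5, 0.4, 0.3]
gripper_width: -0.0
grasp_force: 0.0
```

Run:
```python
from h import *
Rz=R.from_euler('z',YAW,degrees=True).as_matrix()
rel()
d=get_image("top"); d2=get_image("scene"); q=(cloud(d2)-U)@Rz
for z in range(80,200,10):
    m=(q[...,2]>z)&(q[...,2]<z+10)&(abs(q[...,0]-86)<45)&(abs(q[...,1])<70)&(q[...,0]>62)
    t=q[m]
    if len(t): print(z,m.sum(),t.min(0).round(),t.max(0).round())
cv2.imwrite("pics/t2.png",np.hstack([cv2.resize(d["img"][200:300,360:460,::-1],(400,400)),cv2.resize(d2["img"][200:300,360:460,::-1],(400,400))]))
```

```text
clk 7.5 unitpos [86.2 -7.1 74.4] tool x yaw 16.0 tilt z [-0. -0. -1.] F [-0.5  0.4  0.3] w -0.0
110 34 [ 62. -54. 113.] [ 81.  60. 120.]
120 53 [ 72. -20. 120.] [ 90.   6. 130.]
130 59 [ 73. -20. 130.] [ 92.   7. 140.]
140 59 [ 72. -20. 140.] [ 92.   7. 150.]
150 71 [ 72. -32. 150.] [ 93.  20. 160.]
160 183 [ 69. -42. 160.] [ 96.  31. 170.]
170 174 [ 67. -52. 170.] [101.  37. 180.]
180 186 [ 66. -59. 180.] [100.  46. 190.]
190 207 [ 68. -66. 190.] [ 89.  53. 200.]
```

View pics/t2.png

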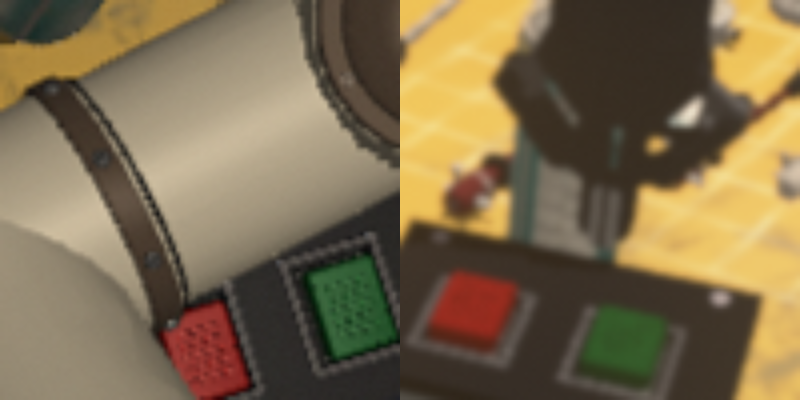

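The fingers span unit y of −20 to +6, so the lever must already be over on the left, about to be touched. I'll keep feeling in small steps for a firm contact.

jog_arm --plan '[[0,[0,-0.01,0],[0,0,0]],[0,[0,-0.02,0],[0,0,0]]]'

```text
clock: 7.85
position: [565.1, 101.1, 74.4]
ee_rot: [0.99, 0.14, 0.0, 0.0]
contact_force: [1.2, -0.0, 1.0]
gripper_width: 0.2
grasp_force: 0.0
```

jog_arm --plan '[[0,[0,-0.01,0],[0,0,0]],[0,[0,-0.02,0],[0,0,0]]]'

```text
clock: 8.1
position: [564.6, 103.1, 74.4]
ee_rot: [0.99, 0.14, 0.0, -0.0]
contact_force: [-0.6, 0.0, -0.2]
gripper_width: -0.1
grasp_force: 0.0
```

jog_arm --plan '[[0,[0,-0.01,0],[0,0,0]],[0,[0,-0.02,0],[0,0,0]]]'

```text
clock: 8.35
position: [564.0, 105.0, 74.4]
ee_rot: [0.99, 0.14, -0.0, -0.0]
contact_force: [-0.2, -0.7, 0.9]
gripper_width: 0.3
grasp_force: 0.0
```

jog_arm --plan '[[0,[0,-0.01,0],[0,0,0]],[0,[0,-0.02,0],[0,0,0]]]'

```text
clock: 8.6
position: [563.4, 106.9, 74.4]
ee_rot: [0.99, 0.14, 0.0, -0.0]
contact_force: [-0.4, 0.3, -0.4]
gripper_width: -0.1
grasp_force: 0.0
```

jog_arm --plan '[[0,[0,-0.01,0],[0,0,0]],[0,[0,-0.02,0],[0,0,0]]]'

```text
clock: 8.85
position: [562.9, 108.8, 74.4]
ee_rot: [0.99, 0.14, 0.0, 0.0]
contact_force: [0.5, -0.1, -0.1]
gripper_width: 0.0
grasp_force: 0.0
```

jog_arm --plan '[[0,[0,-0.01,0],[0,0,0]],[0,[0,-0.02,0],[0,0,0]]]'

```text
clock: 9.1
position: [562.3, 110.8, 74.4]
ee_rot: [0.99, 0.14, -0.0, 0.0]
contact_force: [-0.5, 0.6, 0.1]
gripper_width: -0.3
grasp_force: 0.0
```

jog_arm --plan '[[0,[0,-0.01,0],[0,0,0]],[0,[0,-0.02,0],[0,0,0]]]'

```text
clock: 9.35
position: [561.8, 112.7, 74.4]
ee_rot: [0.99, 0.14, 0.0, -0.0]
contact_force: [-0.5, -0.1, 0.2]
gripper_width: -0.3
grasp_force: 0.0
```

No contact was felt up to y = +7, so the lever isn't where the fingers are. I'll lift out and look.

jog_arm --plan '[[0,[0,0,-0.3],[0,0,0]],[0,[0,0,-0.6],[0,0,0]],[0,[0,0,-0.98],[0,0,0]]]'

```text
clock: 9.72
position: [561.2, 112.4, 172.7]
ee_rot: [0.99, 0.14, -0.001, 0.0]
contact_force: [0.3, 0.4, -0.6]
gripper_width: 0.1
grasp_force: 0.0
```

jog_arm --plan '[[0,[-0.3,0,-0.4],[0,0,0]],[0,[-0.8,0,-0.5],[0,0,0]],[0,[-1,0,-0.5],[0,0,0]]]'

```text
clock: 10.1
position: [464.2, 84.5, 224.0]
ee_rot: [0.99, 0.14, 0.001, -0.001]
contact_force: [-1.4, -0.1, -0.3]
gripper_width: 0.0
grasp_force: 0.0
```

jog_arm --plan '[[0,[-0.3,0,0],[0,0,0]],[0,[-0.7,0,0],[0,0,0]],[0,[-0.7,0,0],[0,0,0]]]'

```text
clock: 10.48
position: [396.5, 64.9, 222.9]
ee_rot: [0.99, 0.14, 0.0, -0.0]
contact_force: [0.7, -0.4, 0.2]
gripper_width: -0.2
grasp_force: 0.0
```

Run:
```python
from h import *
rel()
Rz=R.from_euler('z',YAW,degrees=True).as_matrix()
d=get_image("top"); np.savez("pics/top3.npz",**d); q=(cloud(d)-U)@Rz
b=(q[...,0]>62)&(q[...,0]<110)&(abs(q[...,1])<60)&(q[...,2]>65)&(q[...,2]<110)
for x in range(62,98,5):
    t=q[b&(q[...,0]>=x)&(q[...,0]<x+5)]
    if len(t): print(x,len(t),t.min(0).round(1),t.max(0).round(1))
d2=get_image("scene"); q=(cloud(d2)-U)@Rz
for z in range(200,300,10):
    t=q[(q[...,2]>z)&(q[...,2]<z+10)&(abs(q[...,0]+84)<60)&(abs(q[...,1]-7)<70)]
    if len(t): print(z,len(t),t.min(0).round(),t.max(0).round())
cv2.imwrite("pics/t3.png",np.hstack([cv2.resize(d["img"][150:350,300:500,::-1],(400,400)),cv2.resize(d2["img"][150:350,280:480,::-1],(400,400))]))
```

```text
clk 10.47 unitpos [-85.9   6.5 222.9] tool x yaw 16.1 tilt z [ 0.001  0.001 -1.   ] F [ 0.7 -0.4  0.2] w -0.2
62 12 [62.5 -5.5 81.2] [66.9  3.7 87.1]
67 10 [67.4 -7.1 80.1] [71.9 -0.4 86.4]
72 10 [ 72.4 -10.5  80.9] [76.8 -3.3 86.6]
77 10 [ 77.5 -11.6  81. ] [81.7 -4.7 86.5]
82 13 [ 82.2 -14.7  83.5] [86.7 -5.7 88.4]
87 11 [ 87.1 -15.7  82.1] [91.5 -7.8 88.5]
260 32 [-97.  -4. 262.] [-85.  18. 270.]
270 96 [-97.  -7. 270.] [-75.  20. 280.]
280 105 [-97.  -7. 280.] [-78.  21. 290.]
290 104 [-97.  -7. 290.] [-81.  20. 300.]
```

View pics/t3.png

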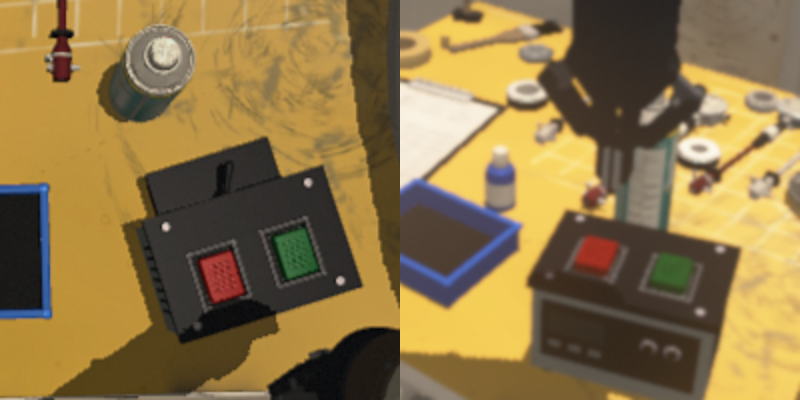

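The lever is untouched, still leaning right at (224,178) in the left crop. In the right crop the shut fingertips end at about (610,180). The scene depth puts them about 40 mm above the reported TCP, so they passed over the lever. I'll check that offset in the saved start picture and by ray.

Run:
```python
from h import *
Rz=R.from_euler('z',YAW,degrees=True).as_matrix()
s=read_state(); T=s["position"]
# start picture
Q=cloud(load("scene0")); m=(np.hypot(Q[...,0]-207,Q[...,1]-589)<75)&(Q[...,2]>100)
z=np.sort(Q[m][:,2]); print("start lowest z",z[:8].round(1),"TCP 190.3")
d2=get_image("scene"); Q=cloud(d2); m=(np.hypot(Q[...,0]-T[0],Q[...,1]-T[1])<25)&(Q[...,2]>160); m,_=blob(m)
v,u=np.nonzero(m); i=v.argmax(); print("lowest px",u[v==v.max()],v.max(),Q[m][:,2].min(), "TCP z",T[2])
E=d2["extrinsics"]
def proj(p):
    c=E[:3,:3].T@(np.array(p)-E[:3,3]); k=d2["intrinsics"]@c; return (k[:2]/k[2]).round(1)
print("proj TCP",proj(T),"proj TCP+40",proj(T+[0,0,40]))
cv2.imwrite("pics/t4.png",cv2.resize(d2["img"][200:280,330:450,::-1],(720,480)))
```

```text
start lowest z [241.6 243.  243.3 244.  244.1 244.1 244.1 244.2] TCP 190.3
lowest px [385 386 387 388 389] 244 262.43475155752446 TCP z 222.96818767804203
proj TCP [384.7 261.5] proj TCP+40 [386.2 241.2]
```

View pics/t4.png

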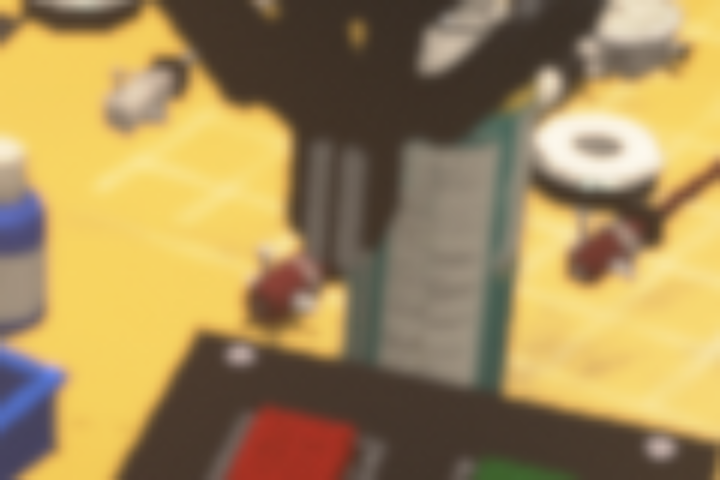

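The tips end near (340,275) in this crop, about row 246 of the full picture. Depth gives +39.5 mm now and +53 mm with the fingers open at the start, which is 40 once the 13 mm swing-back is taken off. So the true tip height is the reported z plus about 40. I'll redo the feel with reported z ≈ 34 (tip ≈ 73).

jog_arm --plan '[[0,[0.3,0.15,0],[0,0,0]],[0,[0.7,0.35,0],[0,0,0]],[0,[1,0.54,0],[0,0,0]]]'

```text
clock: 11.0
position: [512.1, 41.3, 221.7]
ee_rot: [0.99, 0.14, -0.0, 0.0]
contact_force: [-0.1, 0.5, 0.5]
gripper_width: -0.2
grasp_force: 0.0
```

jog_arm --plan '[[0,[0.4,0,0],[0,0,0]],[0,[0.72,0,0],[0,0,0]],[0,[0.72,0,0.3],[0,0,0]],[0,[0.72,0,0.7],[0,0,0]],[0,[0.72,0,1],[0,0,0]],[0,[0.72,0,1],[0,0,0]]]'

```text
clock: 11.75
position: [577.6, 60.7, 119.1]
ee_rot: [0.99, 0.139, -0.003, 0.001]
contact_force: [0.0, -1.0, 0.6]
gripper_width: -0.0
grasp_force: 0.0
```

jog_arm --plan '[[0,[0,0,0.15],[0,0,0]],[0,[0,0,0.3],[0,0,0]],[0,[0,0,0.45],[0,0,0]],[0,[0,0,0.5],[0,0,0]],[0,[0,0,0.5],[0,0,0]]]'

```text
clock: 12.38
position: [578.5, 61.2, 72.1]
ee_rot: [0.99, 0.14, -0.0, 0.0]
contact_force: [0.6, 0.5, 0.1]
gripper_width: -0.1
grasp_force: 0.0
```

Run:
```python
from h import *
rel([86,-46,34])
```

```text
clk 12.38 unitpos [ 88.1 -47.2  72.1] tool x yaw 16.1 tilt z [-0.001 -0.    -1.   ] F [0.6 0.5 0.1] w -0.1
shift/100 [-0.021 -0.012  0.381]
```

jog_arm --plan '[[0,[-0.02,0,0.1],[0,0,0]],[0,[-0.02,0,0.2],[0,0,0]],[0,[-0.02,0,0.3],[0,0,0]],[0,[-0.02,0,0.38],[0,0,0]],[0,[-0.02,0,0.38],[0,0,0]]]'

```text
clock: 13.0
position: [576.1, 60.5, 33.4]
ee_rot: [0.99, 0.14, -0.001, 0.0]
contact_force: [-0.0, -0.2, 0.2]
gripper_width: 0.4
grasp_force: 0.0
```

jog_arm --plan '[[0,[0,-0.04,0],[0,0,0]],[0,[0,-0.08,0],[0,0,0]],[0,[0,-0.11,0],[0,0,0]],[0,[0,-0.13,0],[0,0,0]],[0,[0,-0.14,0],[0,0,0]]]'

```text
clock: 13.62
position: [572.9, 74.3, 34.5]
ee_rot: [0.99, 0.14, 0.0, 0.0]
contact_force: [0.3, -1.6, -0.2]
gripper_width: -0.1
grasp_force: 0.4
```

jog_arm --plan '[[0,[0,-0.01,0],[0,0,0]],[0,[0,-0.02,0],[0,0,0]]]'

```text
clock: 13.88
position: [572.8, 75.5, 34.6]
ee_rot: [0.99, 0.14, 0.0, 0.0]
contact_force: [2.0, -3.5, 0.1]
gripper_width: 0.4
grasp_force: 2.2
```

jog_arm --plan '[[0,[0,-0.01,0],[0,0,0]],[0,[0,-0.02,0],[0,0,0]]]'

```text
clock: 14.12
position: [573.0, 78.0, 34.7]
ee_rot: [0.99, 0.14, 0.001, -0.0]
contact_force: [4.1, -3.8, -1.1]
gripper_width: 0.1
grasp_force: 2.2
```

jog_arm --plan '[[0,[0,-0.01,0],[0,0,0]],[0,[0,-0.02,0],[0,0,0]]]'

```text
clock: 14.38
position: [571.4, 80.0, 34.5]
ee_rot: [0.99, 0.139, 0.0, -0.0]
contact_force: [1.7, -2.8, 0.0]
gripper_width: 0.2
grasp_force: 1.3
```

Contact at y ≈ −32 with about 4 N, so the lever was off and is now moving. I'll push it over the middle, then feel the on side.

jog_arm --plan '[[0,[0,-0.02,0],[0,0,0]],[0,[0,-0.04,0],[0,0,0]]]'

```text
clock: 14.62
position: [569.9, 84.1, 34.4]
ee_rot: [0.99, 0.14, -0.0, -0.0]
contact_force: [1.5, -0.8, -0.3]
gripper_width: -0.2
grasp_force: 0.8
```

jog_arm --plan '[[0,[0,-0.02,0],[0,0,0]],[0,[0,-0.04,0],[0,0,0]]]'

```text
clock: 14.88
position: [568.4, 88.0, 34.2]
ee_rot: [0.99, 0.14, -0.0, -0.0]
contact_force: [0.2, -0.4, 0.1]
gripper_width: -0.3
grasp_force: 0.0
```

jog_arm --plan '[[0,[0,-0.02,0],[0,0,0]],[0,[0,-0.04,0],[0,0,0]]]'

```text
clock: 15.12
position: [567.5, 91.7, 34.3]
ee_rot: [0.99, 0.14, -0.0, -0.0]
contact_force: [-0.2, -0.2, -0.2]
gripper_width: -0.1
grasp_force: 0.0
```

```bash
python3 -c "
from h import *
rel()"
```

```text
clk 15.12 unitpos [ 86.  -14.8  34.3] tool x yaw 16.1 tilt z [-0.  0. -1.] F [-0.2 -0.2 -0.2] w -0.1
```

jog_arm --plan '[[0,[0,0.15,0],[0,0,0]],[0,[0,0.15,-0.4],[0,0,0]],[0,[0,0.15,-1],[0,0,0]],[0,[0,0.15,-1],[0,0,0]]]'

```text
clock: 15.62
position: [575.8, 77.2, 140.1]
ee_rot: [0.99, 0.14, 0.006, -0.001]
contact_force: [-0.3, -0.3, -0.8]
gripper_width: 0.2
grasp_force: 0.0
```

jog_arm --plan '[[0,[0,0,-0.5],[0,0,0]],[0,[-0.4,0,-0.9],[0,0,0]],[0,[-0.9,-0.2,-0.9],[0,0,0]]]'

```text
clock: 16.0
position: [481.5, 71.0, 226.9]
ee_rot: [0.99, 0.138, 0.003, -0.001]
contact_force: [-0.0, 0.4, 0.6]
gripper_width: 0.1
grasp_force: 0.0
```

jog_arm --plan '[[0,[-0.5,-0.1,0],[0,0,0]],[0,[-0.82,-0.2,0],[0,0,0]],[0,[-0.82,-0.2,0],[0,0,0]]]'

```text
clock: 16.38
position: [393.8, 67.1, 224.5]
ee_rot: [0.99, 0.14, 0.0, -0.0]
contact_force: [0.2, 0.5, 0.5]
gripper_width: -0.1
grasp_force: 0.0
```

Run:
```python
from h import *
rel([-10,36,130])
Rz=R.from_euler('z',YAW,degrees=True).as_matrix()
d=get_image("top"); q=(cloud(d)-U)@Rz
b=(q[...,0]>62)&(q[...,0]<110)&(abs(q[...,1])<60)&(q[...,2]>65)&(q[...,2]<110)
for x in range(62,98,5):
    t=q[b&(q[...,0]>=x)&(q[...,0]<x+5)]
    if len(t): print(x,len(t),t.min(0).round(1),t.max(0).round(1))
```

```text
clk 16.38 unitpos [-87.8   9.4 224.5] tool x yaw 16.1 tilt z [ 0.     0.001 -1.   ] F [0.2 0.5 0.5] w -0.1
shift/100 [ 0.778 -0.264  0.945]
62 11 [62.5 -1.3 81.3] [66.8  6.7 88.6]
67 10 [67.3  2.  81.7] [71.6  9.3 86.7]
72 10 [72.2  4.6 82.6] [76.5 12.8 87. ]
77 13 [77.1  5.6 82.8] [81.9 15.  86.4]
82 13 [82.6  8.4 80.4] [86.9 16.8 88.2]
87 10 [87.3  9.7 79.1] [91.3 18.3 91. ]
```

jog_arm --plan '[[0,[0.25,-0.08,0],[0,0,0]],[0,[0.55,-0.18,0],[0,0,0]],[0,[0.78,-0.26,0.3],[0,0,0]],[0,[0.78,-0.26,0.6],[0,0,0]],[0,[0.78,-0.26,0.9],[0,0,0]],[0,[0.78,-0.26,0.9],[0,0,0]]]'

```text
clock: 17.18
position: [462.7, 113.4, 131.7]
ee_rot: [0.99, 0.139, -0.003, 0.001]
contact_force: [-0.4, 0.4, 0.7]
gripper_width: 0.0
grasp_force: 0.0
```

```bash
python3 -c "
from h import *
rel([-10,36,105]); print(read_state()['joints'].round(2))"
```

```text
clk 17.18 unitpos [ -8.8  34.8 131.7] tool x yaw 16.0 tilt z [-0.006 -0.004 -1.   ] F [-0.4  0.4  0.7] w 0.0
shift/100 [-0.01  -0.012  0.267]
[ 0.58  0.19 -0.43 -0.   -0.96  1.27]
```

jog_arm --plan '[[0,[-0.01,-0.01,0.15],[0,0,0]],[0,[-0.01,-0.01,0.27],[0,0,0]],[0,[-0.01,-0.01,0.31],[0,0,0]],[0,[-0.01,-0.01,0.34],[0,0,0]],[0,[-0.01,-0.01,0.36],[0,0,0]]]'

```text
clock: 17.8
position: [462.5, 115.3, 98.7]
ee_rot: [0.99, 0.14, 0.0, -0.0]
contact_force: [0.5, 0.3, 0.3]
gripper_width: -0.1
grasp_force: 0.0
```

jog_arm --plan '[[0,[0,0,0.015],[0,0,0]],[0,[0,0,0.03],[0,0,0]]]'

```text
clock: 18.05
position: [462.3, 115.3, 95.5]
ee_rot: [0.99, 0.14, 0.0, -0.0]
contact_force: [0.2, -0.5, 0.6]
gripper_width: -0.2
grasp_force: 0.0
```

jog_arm --plan '[[0,[0,0,0.01],[0,0,0]],[0,[0,0,0.02],[0,0,0]]]'

```text
clock: 18.3
position: [462.2, 115.2, 93.4]
ee_rot: [0.99, 0.14, 0.0, -0.0]
contact_force: [-0.7, 0.2, 0.0]
gripper_width: 0.3
grasp_force: 0.0
```

jog_arm --plan '[[0,[0,0,0.01],[0,0,0]],[0,[0,0,0.02],[0,0,0]]]'

```text
clock: 18.55
position: [462.6, 115.3, 92.0]
ee_rot: [0.99, 0.14, 0.0, 0.0]
contact_force: [-1.3, 0.3, 5.4]
gripper_width: 0.2
grasp_force: 2.4
```

jog_arm --plan '[[0,[0,0,0.01],[0,0,0]],[0,[0,0,0.02],[0,0,0]]]'

```text
clock: 18.8
position: [462.6, 115.3, 89.9]
ee_rot: [0.99, 0.14, 0.0, -0.0]
contact_force: [-2.3, -0.7, 9.4]
gripper_width: 0.1
grasp_force: 4.6
```

jog_arm --plan '[[0,[0,0,0.01],[0,0,0]],[0,[0,0,0.02],[0,0,0]]]'

```text
clock: 19.05
position: [462.3, 115.1, 88.2]
ee_rot: [0.99, 0.14, 0.0, 0.0]
contact_force: [-2.7, -0.6, 6.4]
gripper_width: 0.5
grasp_force: 3.1
```

jog_arm --plan '[[0,[0,0,0.01],[0,0,0]],[0,[0,0,0.015],[0,0,0]]]'

```text
clock: 19.3
position: [462.3, 115.1, 87.3]
ee_rot: [0.99, 0.14, 0.0, 0.0]
contact_force: [-5.4, -1.2, 14.7]
gripper_width: 0.2
grasp_force: 7.4
```

jog_arm --plan '[[0,[0,0,0.005],[0,0,0]],[0,[0,0,0.01],[0,0,0]]]'

```text
clock: 19.55
position: [462.4, 115.0, 87.1]
ee_rot: [0.99, 0.14, 0.0, 0.0]
contact_force: [-6.9, -1.8, 20.5]
gripper_width: 0.3
grasp_force: 10.0
```

jog_arm --plan '[[0,[0,0,-0.1],[0,0,0]],[0,[0,0,-0.4],[0,0,0]],[0,[0,0,-0.8],[0,0,0]],[40,[0,0,-1],[0,0,0.17]],[85,[0,0,-1],[0,0,0.34]],[85,[0,0,-1],[0,0,0.5]],[85,[0,0,-1],[0,0,0.67]],[85,[0,0,-1],[0,0,0.84]],[85,[0,0,-1],[0,0,1]],[85,[0,0,-1],[0,0,1]]]'

```text
clock: 20.8
position: [461.9, 115.1, 184.3]
ee_rot: [0.928, -0.373, -0.0, 0.0]
contact_force: [0.1, -0.8, -0.6]
gripper_width: 85.3
grasp_force: 0.0
```

jog_arm --plan '[[85,[0,0,0],[0,0,0.17]],[85,[0,0,0],[0,0,0.34]],[85,[0,0,0],[0,0,0.5]],[85,[0,0,0],[0,0,0.5]]]'

```text
clock: 21.3
position: [462.0, 115.2, 184.6]
ee_rot: [0.8, -0.6, -0.0, 0.0]
contact_force: [-0.4, 0.6, 0.8]
gripper_width: 84.9
grasp_force: 0.0
```

Run:
```python
from h import *
rel([-10,36,110])
Rz=R.from_euler('z',YAW,degrees=True).as_matrix()
d=get_image("scene"); hs=cv2.cvtColor(d["img"],cv2.COLOR_RGB2HSV).astype(int); Q=(cloud(d)-U)@Rz
v,u=np.mgrid[:480,:640];bx=(u>340)&(u<450)&(v>200)&(v<310)
for n,mk in(("r",((hs[...,0]<8)|(hs[...,0]>172))&(hs[...,1]>150)),("g",(hs[...,0]>45)&(hs[...,0]<85)&(hs[...,1]>100))):
    m,c=blob(bx&mk); print(n,c.round(),m.sum(),np.percentile(Q[m],[5,50,95],axis=0).round(1).tolist())
t=Q[(Q[...,2]>155)&(abs(Q[...,0]+10)<75)&(abs(Q[...,1]-36)<30)&(Q[...,2]<260)]; print("gripper low",np.sort(t[:,2])[:400:40].round())
cv2.imwrite("pics/t5.png",cv2.resize(d["img"][180:340,310:470,::-1],(480,480)))
```

```text
clk 21.3 unitpos [ -9.   36.8 184.6] tool x yaw -73.7 tilt z [-0.001 -0.    -1.   ] F [-0.4  0.6  0.8] w 84.9
shift/100 [0.008 0.01  0.746]
r [380. 273.] 64 [[-31.4, 18.9, 146.4], [-27.7, 25.1, 153.7], [-20.1, 38.5, 156.2]]
g [416. 285.] 249 [[-28.9, -50.7, 130.0], [-11.6, -36.9, 131.6], [7.6, -23.3, 133.3]]
gripper low [155. 155. 156. 238. 242. 246. 250. 254. 258.]
```

View pics/t5.png

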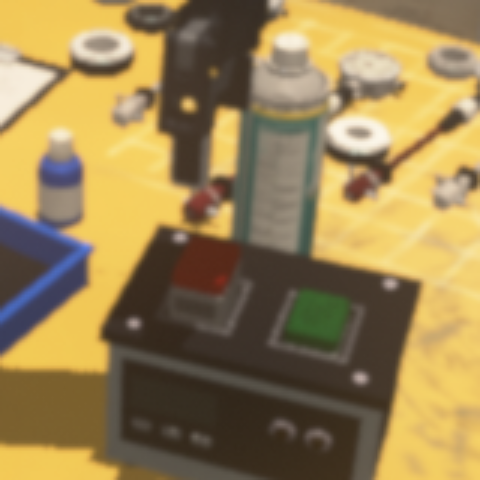

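The red pack is up at about 156 mm (crop 210,265) and the green one is still at 132 mm (crop 320,315). The open gripper is above it. Next I'll descend to grasp, to reported z ≈ 85.

jog_arm --plan '[[85,[0.01,0.01,0.3],[0,0,0]],[85,[0.01,0.01,0.6],[0,0,0]],[85,[0.01,0.01,0.8],[0,0,0]],[85,[0.01,0.01,0.92],[0,0,0]],[85,[0.01,0.01,0.99],[0,0,0]],[85,[0.01,0.01,0.99],[0,0,0]]]'

```text
clock: 22.1
position: [461.6, 114.0, 85.9]
ee_rot: [0.799, -0.601, 0.0, 0.0]
contact_force: [1.2, -0.1, 0.1]
gripper_width: 85.2
grasp_force: 0.0
```

```bash
python3 -c "
from h import *
rel([-10,36,85])"
```

```text
clk 22.1 unitpos [-9.7 35.7 85.9] tool x yaw -73.9 tilt z [-0. -0. -1.] F [ 1.2 -0.1  0.1] w 85.2
shift/100 [-0.003  0.003  0.009]
```

jog_arm --plan '[[40,[0,0,0],[0,0,0]],[40,[0,0,0],[0,0,0]],[40,[0,0,0],[0,0,0]],[40,[0,0,0],[0,0,0]],[40,[0,0,0],[0,0,0]],[40,[0,0,0],[0,0,0]]]'

```text
clock: 22.85
position: [462.4, 114.4, 86.3]
ee_rot: [0.799, -0.601, 0.0, -0.001]
contact_force: [2.4, 0.6, 1.8]
gripper_width: 42.6
grasp_force: 64.3
```

jog_arm --plan '[[30,[0,0,0],[0,0,0]],[30,[0,0,-0.03],[0,0,0]],[30,[0,0,-0.06],[0,0,0]],[30,[0,0,-0.1],[0,0,0]]]'

```text
clock: 23.35
position: [462.2, 114.5, 95.4]
ee_rot: [0.799, -0.602, 0.0, -0.001]
contact_force: [6.1, 1.0, -5.4]
gripper_width: 42.3
grasp_force: 63.6
```

jog_arm --plan '[[30,[0,0,-0.2],[0,0,0]],[30,[0,0,-0.4],[0,0,0]],[30,[0,0,-0.6],[0,0,0]],[30,[0,0,-0.8],[0,0,0]],[30,[0,0,-1],[0,0,0]]]'

```text
clock: 23.98
position: [458.8, 112.9, 194.8]
ee_rot: [0.799, -0.602, -0.002, 0.003]
contact_force: [-0.0, -0.0, -2.1]
gripper_width: 42.3
grasp_force: 64.4
```

jog_arm --plan '[[30,[0,0,-0.25],[0,0,0]],[30,[0,0,-0.4],[0,0,0]],[30,[0,0,-0.4],[0,0,0]]]'

```text
clock: 24.35
position: [460.9, 113.9, 235.9]
ee_rot: [0.799, -0.602, -0.0, 0.0]
contact_force: [0.4, 0.1, -1.0]
gripper_width: 42.2
grasp_force: 64.5
```

Run:
```python
from h import *
rel(); s=read_state(); T=R.from_quat(s["ee_rot"]); 
print("to tray shift",(T.inv().apply(np.array([488.5,352.9,s["position"][2]])-s["position"])/100).round(2))
d=get_image("scene"); hs=cv2.cvtColor(d["img"],cv2.COLOR_RGB2HSV).astype(int); Q=cloud(d)
# pack lowest point near TCP
t=Q[(np.hypot(Q[...,0]-s["position"][0],Q[...,1]-s["position"][1])<35)&(Q[...,2]>140)]; print("pack low z",np.sort(t[:,2])[:200:20].round(1))
cv2.imwrite("pics/t6.png",cv2.resize(d["img"][120:320,250:470,::-1],(660,600)))
```

```text
clk 24.35 unitpos [-10.4  35.8 235.9] tool x yaw -74.0 tilt z [-0.001  0.    -1.   ] F [ 0.4  0.1 -1. ] w 42.2
to tray shift [-2.22 -0.93  0.  ]
pack low z [187.7 190.6 192.3 194.7 196.2 198.5 200.2 202.2 203.9 206. ]
```

View pics/t6.png

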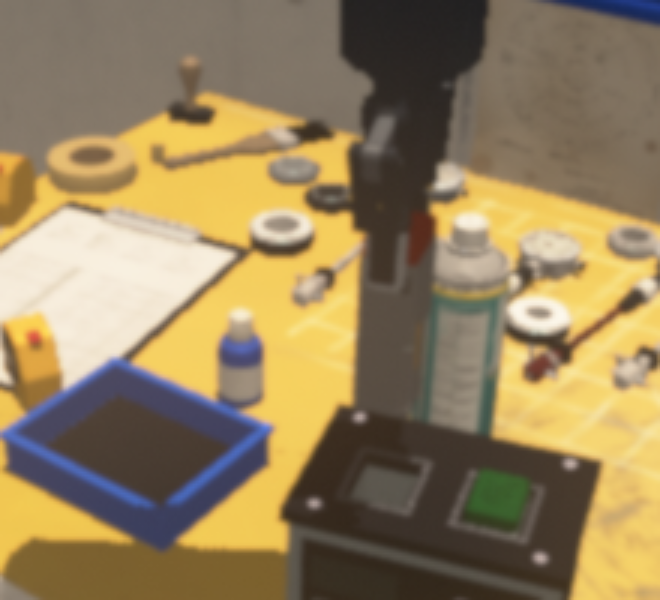

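The pack is held upright (crop 395,330) with its underside near 190 mm. The green pack is still seated (crop 498,495) and the tray is at crop (140,450). Next I'll carry the pack to the middle of the tray.

jog_arm --plan '[[30,[-0.3,-0.13,0],[0,0,0]],[30,[-0.74,-0.31,0],[0,0,0]]]'

```text
clock: 24.65
position: [469.8, 193.2, 234.4]
ee_rot: [0.798, -0.602, -0.001, 0.002]
contact_force: [1.2, 0.1, -1.5]
gripper_width: 42.4
grasp_force: 64.4
```

jog_arm --plan '[[30,[-0.37,-0.15,0],[0,0,0]],[30,[-0.74,-0.31,0],[0,0,0]]]'

```text
clock: 24.9
position: [479.1, 274.0, 234.0]
ee_rot: [0.799, -0.602, -0.001, 0.002]
contact_force: [0.5, 0.0, -1.3]
gripper_width: 42.3
grasp_force: 64.4
```

jog_arm --plan '[[30,[-0.37,-0.15,0],[0,0,0]],[30,[-0.65,-0.28,0],[0,0,0]],[30,[-0.74,-0.31,0],[0,0,0]],[30,[-0.74,-0.31,0.3],[0,0,0]],[30,[-0.74,-0.31,0.65],[0,0,0]],[30,[-0.74,-0.31,0.95],[0,0,0]],[30,[-0.74,-0.31,0.95],[0,0,0]]]'

```text
clock: 25.78
position: [487.5, 350.4, 137.5]
ee_rot: [0.799, -0.602, -0.001, 0.004]
contact_force: [-0.2, 0.3, -1.5]
gripper_width: 42.7
grasp_force: 64.3
```

Run:
```python
from h import *
s=read_state(); rel(); print(s["position"].round(1))
d=get_image("scene"); Q=cloud(d)
t=Q[(np.hypot(Q[...,0]-s["position"][0],Q[...,1]-s["position"][1])<32)&(Q[...,2]>70)]; print("pack low z",np.sort(t[:,2])[:200:20].round(1))
```

```text
clk 25.77 unitpos [ 80.3 255.9 137.5] tool x yaw -74.0 tilt z [-0.006 -0.006 -1.   ] F [-0.2  0.3 -1.5] w 42.7
[487.5 350.4 137.5]
pack low z [ 88.7  92.9  95.2  98.7 100.5 103.2 106.2 108.6 111.6 113.8]
```

jog_arm --plan '[[30,[0,0,0.25],[0,0,0]],[30,[0,0,0.5],[0,0,0]],[30,[0,0,0.68],[0,0,0]],[30,[0,0,0.76],[0,0,0]],[30,[0,0,0.8],[0,0,0]],[30,[0,0,0.8],[0,0,0]]]'

```text
clock: 26.58
position: [490.0, 353.4, 61.7]
ee_rot: [0.799, -0.601, 0.0, -0.001]
contact_force: [0.1, -0.2, -1.6]
gripper_width: 42.3
grasp_force: 64.5
```

jog_arm --plan '[[30,[0,0,0.01],[0,0,0]],[30,[0,0,0.02],[0,0,0]]]'

```text
clock: 26.82
position: [489.8, 353.3, 59.4]
ee_rot: [0.799, -0.601, 0.0, -0.001]
contact_force: [-0.5, -0.5, -2.5]
gripper_width: 42.6
grasp_force: 64.5
```

jog_arm --plan '[[30,[0,0,0.01],[0,0,0]],[30,[0,0,0.02],[0,0,0]]]'

```text
clock: 27.08
position: [489.5, 353.0, 56.9]
ee_rot: [0.799, -0.601, 0.0, -0.0]
contact_force: [-0.4, 0.4, -2.1]
gripper_width: 42.2
grasp_force: 64.5
```

jog_arm --plan '[[30,[0,0,0.01],[0,0,0]],[30,[0,0,0.02],[0,0,0]]]'

```text
clock: 27.32
position: [489.5, 353.0, 54.8]
ee_rot: [0.799, -0.601, 0.0, 0.0]
contact_force: [0.3, -0.4, -1.8]
gripper_width: 42.7
grasp_force: 64.5
```

jog_arm --plan '[[30,[0,0,0.01],[0,0,0]],[30,[0,0,0.015],[0,0,0]]]'

```text
clock: 27.58
position: [489.5, 353.0, 53.6]
ee_rot: [0.799, -0.601, 0.0, 0.0]
contact_force: [-1.0, 0.3, 0.9]
gripper_width: 42.4
grasp_force: 64.7
```

jog_arm --plan '[[30,[0,0,0.005],[0,0,0]],[30,[0,0,0.01],[0,0,0]]]'

```text
clock: 27.82
position: [489.7, 353.1, 53.6]
ee_rot: [0.799, -0.601, 0.0, -0.0]
contact_force: [-1.9, -1.1, 7.5]
gripper_width: 42.4
grasp_force: 65.5
```

jog_arm --plan '[[50,[0,0,0],[0,0,0]],[60,[0,0,0],[0,0,0]],[80,[0,0,0],[0,0,0]],[85,[0,0,0],[0,0,0]],[85,[0,0,0],[0,0,0]]]'

```text
clock: 28.45
position: [489.5, 353.0, 52.3]
ee_rot: [0.799, -0.602, 0.0, 0.0]
contact_force: [-0.3, -0.3, 1.1]
gripper_width: 85.0
grasp_force: 0.0
```

jog_arm --plan '[[85,[0,0,-0.1],[0,0,0]],[85,[0,0,-0.3],[0,0,0]],[85,[0,0,-0.6],[0,0,0]],[85,[0,0,-1],[0,0,0]],[85,[0,0,-1],[0,0,0]]]'

```text
clock: 29.08
position: [491.5, 354.9, 157.3]
ee_rot: [0.799, -0.601, 0.001, -0.005]
contact_force: [1.4, 0.0, -0.2]
gripper_width: 85.1
grasp_force: 0.0
```

jog_arm --plan '[[85,[0,0,-0.4],[0,0,0]],[85,[0,-0.4,-0.6],[0,0,0]],[85,[0,-0.4,-0.6],[0,0,0]]]'

```text
clock: 29.45
position: [530.0, 364.9, 213.6]
ee_rot: [0.799, -0.602, 0.0, -0.002]
contact_force: [-1.0, -0.4, -0.3]
gripper_width: 85.1
grasp_force: 0.0
```

Run:
```python
from h import *
rel()
d=get_image("scene"); d2=get_image("top"); Q=cloud(d); q=(Q-U)@R.from_euler('z',YAW,degrees=True).as_matrix()
hs=cv2.cvtColor(d["img"],cv2.COLOR_RGB2HSV).astype(int); v,u=np.mgrid[:480,:640]
for n,mk in(("r",((hs[...,0]<8)|(hs[...,0]>172))&(hs[...,1]>150)&(u>265)&(u<340)&(v>200)&(v<300)),("g",(hs[...,0]>45)&(hs[...,0]<85)&(hs[...,1]>100)&(u>340)&(u<450)&(v>250)&(v<310))):
    m,c=blob(mk); print(n,c.round(),m.sum(),np.percentile(Q[m],[5,50,95],axis=0).round(1).tolist())
cv2.imwrite("pics/t7.png",np.hstack([cv2.resize(d2["img"][170:340,210:380,::-1],(400,400)),cv2.resize(d["img"][170:340,240:410,::-1],(400,400))]))
```

```text
clk 29.45 unitpos [125.2 258.1 213.6] tool x yaw -74.0 tilt z [ 0.003  0.002 -1.   ] F [-1.  -0.4 -0.3] w 85.1
r [294. 235.] 112 [[470.5, 333.5, 117.3], [483.3, 344.0, 120.8], [502.3, 354.9, 123.2]]
g [416. 285.] 245 [[462.4, 28.2, 130.1], [480.1, 43.5, 131.7], [498.8, 58.0, 133.4]]
```

View pics/t7.png

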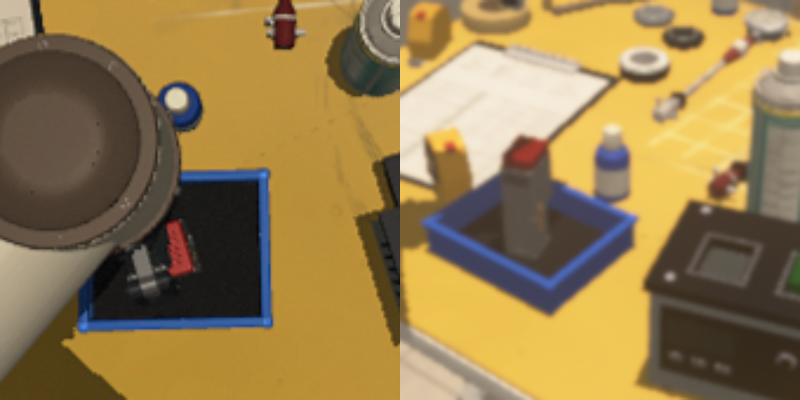

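The pack stands upright in the tray (right crop 527,195) with its cap top near 122 mm. The bottle, the tape measure and the green pack (top at 132 mm) are where they were, and the robot touches nothing.

```bash
python3 -c "
from bench import job_done
print(job_done())"
```

```text
the job is handed in; nothing more can be done
None
```

The job is handed in: the toggle was found off and flipped on, the red pack stands upright in the blue tray, the green pack is still latched, and the bottle and tape measure were seen in place (can and torch not re-checked at the end); the judge's verdict was not shown.

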